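Find the full ointment tin by feel

ROBOT

A 6-joint arm with a two-finger parallel gripper is mounted at the origin on the work surface. World frame = base frame: x ahead of the robot, y to its left, z up, the work surface at z = 0. Lengths are in m, angles in rad, forces in N, time in s.
With the tool pointing down it reaches from about 0.375 to 0.9 m from the base axis. Payload 3.1 kg.
Tool frame: the origin (TCP) lies on the centre line of the jaws, within the pads' length; the fingertips stand 25 mm ahead of it and the grasp point (between the pads) lies 6 mm ahead of it (manip.tips_ahead is the distance from the TCP to the fingertips, in m); z points along the fingers, y is the direction in which the jaws open and shut (so a half turn about z gives the same grasp; the last joint's range is limited). The gripper opens to 85 mm and grips with 20 to 120 N. Pads are 22 mm wide; open, the fingers measure 114 mm over their backs; the gripper's body (76 mm by 85 mm) begins 54 mm behind the grasp point. The pads swing forward as they close: fully open they stand 13 mm farther back than shut.
Start: joints at [1.02, 0.527, 1.433, -0, 1.181, -0.178], TCP at [0.228, 0.582, 0.235] pointing down, gripper open.
Joint ranges: [-3.08, 3.08], [-0.75, 2.2], [0.22, 2.44], [-1.43, 4.57], [0, 2.65], [-2.85, 2.85]. Speed limits (rad/s): [2.79, 2.79, 3.14, 3.14, 3.14, 3.14].

INTERFACE

Orientations are given as a unit quaternion [x, y, z, w].
In Python, from station import manip gives the robot as it stands.
- The arm moves only by the tool play_rows, never from a script. Its argument "steps" is a list that holds one entry, the list of rows, each a list of 6 numbers: the shift along the tool's x, y, z in m, then the turn, a rotation vector about the tool's x, y, z in degrees. In form: [[[x, y, z, rx, ry, rz], ...]]. A call has 1 to 10 rows; each row shifts and turns the commanded pose from where the row before left it, along the tool's axes as they then stand; what a row does not reach is not made up. A row lasts 1/8 s, in which the tool goes at most 62.5 mm and 10.7 degrees, less where a joint would pass 70% of its speed; a pose out of reach is approached as far as the arm can. A call is refused whole if a number of a shift passes 0.0625 or a number of a turn 10.7, either way. A call with a gripper value outside its range is refused whole. "fingers" is the opening, from 0 (shut) to 1 (fully open), set as the call begins (left out, the last holds). The fingers move at their own pace and stop on an object; "squeeze" is the grip in N (left out, the last holds). Time passes only in rows, so rows that do not move let the fingers close. It gives the time, the measured TCP pose, the force and the opening at its end, in the units of the state.
- manip.sense(): the state, without advancing time (a new reading comes with each control period).
- manip.snapshot(name): name is "scene" or "top" or "wrist"; returns a dict with "img" (400x640x3 uint8, red, green, blue), "K" (3x3 intrinsics, pixels), "k1" (the pictures are not rectified: a ray, as slopes to the right and down, at radius r is drawn at 1 + k1 r^2 times it, then the intrinsics apply), "world_from_camera" (4x4, takes a point from camera to world coordinates). Camera axes: x right, y down, z forward; pixel columns grow to the right and rows downward; lengths in m; the calibration is good to about 2 mm. A picture is of the moment at which its call begins. There is no depth.
- manip.sign_off(): hands the job in, once; it reports no verdict.
Trained networks look in a picture, given as the dict that the camera call returned (one of the last four; its "shot" number tells which), for a name from the list of things; names that differ only in an ending like _2 or _b are one class to them, and where a whole thing is asked for, a point or a joint stands for the part that bears it (a point fixed in the world has none). Each returns a list of dicts, best first, with "score" (0 to 1); they miss things now and then, are a little off and sometimes report something else, mostly with a low value. They report only what shows in the picture. A call takes as long as a camera call. They do not tell look-alikes from the thing itself.
- manip.regions_of(label, picture): "pixels" (400x640 bool, what is visible of it) and "rect" ([left, top, right, bottom] in pixels, round what is visible of it).
- manip.pinpoint(label, picture): "point" ([column, row] in pixels: a listed point, or the origin of a listed thing).
The state is a dict: "t": time; "q": joint angles; "qd": joint speeds; "tau": joint torques, N m; "tcp_pos": TCP position; "tool_rot": TCP orientation; "force": force on the tool from outside, world axes, zero at the start; "ft_torque": the same for the moment, N m; "finger_gap": opening from 0.0 (shut) to 1.0 (fully open).
Only numpy, scipy, OpenCV 4.12 (cv2) and the standard library are available. Lean on these libraries where they do the work, as an engineer would, in place of code of your own. Each camera call takes 0.05 s, during which the arm holds its last target.

TASK

Three identical closed tins of nappy ointment stand in a row on the wooden tray, and only one is full: heft them one at a time from left to right (left as the robot faces the tray), lifting each straight up a few centimetres off its place, and set it back upright where it stood without dropping it. Then take the heaviest and finish while still holding it up, upright, still, and at least 15 cm above the changing surface (if the heaviest is the last one hefted it may simply go on up), with the other two back in their places. Do not tip any tin, and leave the tray's neighbours (jar, nail file, teether, bottle) alone.

Things in the scene. Friction and masses are not known exactly. Their poses are not given: they have to be found in the camera images.
- tin_a: one of three outwardly identical closed plain-metal tins: upright cylinder 58 mm in diameter, 90 mm tall, with a lid 60 mm in diameter over its top 32 mm (58 to 90 mm up; the lid does not come off). Origin: centre of the underside; z up along its axis. The contents do not shift. Each weighs between 0.1 and 0.55 kg, the heaviest at least 150 g more than either other; which tin is the heaviest cannot be seen, and the tins change places from run to run
- tin_b: one of three outwardly identical closed plain-metal tins: upright cylinder 58 mm in diameter, 90 mm tall, with a lid 60 mm in diameter over its top 32 mm (58 to 90 mm up; the lid does not come off). Origin: centre of the underside; z up along its axis. The contents do not shift. Each weighs between 0.1 and 0.55 kg, the heaviest at least 150 g more than either other; which tin is the heaviest cannot be seen, and the tins change places from run to run
- tin_c: one of three outwardly identical closed plain-metal tins: upright cylinder 58 mm in diameter, 90 mm tall, with a lid 60 mm in diameter over its top 32 mm (58 to 90 mm up; the lid does not come off). Origin: centre of the underside; z up along its axis. The contents do not shift. Each weighs between 0.1 and 0.55 kg, the heaviest at least 150 g more than either other; which tin is the heaviest cannot be seen, and the tins change places from run to run
- tray: fixed wooden tray, 122 mm (its x) by 342 mm (its y), floor 10 mm above the changing surface, rim 6 mm wide rising 16 mm above the surface; origin: centre of its underside; y along the row of places, pointing to the robot's left. Three places 110 mm apart centre to centre
- place_left (a point): centre of the left (+y) place on the tray, a cork disc 76 mm in diameter, point on the cork where a tin's underside stands (10 mm above the changing surface); a tin starts within 6 mm of it
- place_middle (a point): centre of the middle place on the tray, a cork disc 76 mm in diameter, point on the cork where a tin's underside stands (10 mm above the changing surface); a tin starts within 6 mm of it
- place_right (a point): centre of the right (-y) place on the tray, a cork disc 76 mm in diameter, point on the cork where a tin's underside stands (10 mm above the changing surface); a tin starts within 6 mm of it
- jar: bystander: closed white ceramic jar, 76 mm in diameter, 93 mm tall, on a fixed white plastic turntable (240 mm in diameter, 24 mm high) at the left; origin: centre of underside
- nail_file: bystander: steel nail file 138 mm long, 14 mm wide, lying on the turntable; origin at its underside near mid-length, x along it
- teether: bystander: silicone teether ring, 64 mm in diameter, 12 mm thick, lying on the turntable; origin: centre of underside
- lotion: bystander: lotion bottle, 56 mm in diameter, 150 mm tall, standing on the changing surface at the right; origin: centre of underside
There are look-alikes about, which are no part of the job. Leave any purple look-alike of the tin_a alone. What is shaped like the tin_b but orange is not meant.

How it is judged:
By the outcome, as a careful person would: the job done as asked, in the order asked, and still so for the second after the job is handed in, while the arm keeps its last pose, push and grip.
It also fails if it takes over 72 s, if anything falls off the work surface, if the arm or the gripper's body presses on something with over 40 N, if the wrist force passes 120 N, or if a joint passes its speed limit or range.

## Working session

There is one attempt and no reset: what is moved stays moved. The work goes in short steps, Python scripts to look and compute and a tool call to move; the robot and the scene stay as the last step left them, time stands still between calls to the robot, and variables do not carry over. Pictures are saved under pics/ and viewed, and the job is handed in when it is done.

Besides the shell and the picture viewer there is one more tool, called after "Call:" as name(argument=value, ...) on one line, values as JSON. play_rows: Moves the arm, as the interface text tells. Its arguments: {"type":"object","properties":{"steps":{"type":"array"},"fingers":{"type":"number"},"squeeze":{"type":"number"}},"required":["steps"]}

```bash
ls; mkdir -p pics; cat > h.py <<'E'
from station import manip
import numpy as np, cv2
def ray(p,c):
    K=np.array(c["K"]);k1=c["k1"]
    xd=np.array([(p[0]-K[0,2])/K[0,0],(p[1]-K[1,2])/K[1,1]])
    x=xd.copy()
    for _ in range(30): x=xd/(1+k1*(x@x))
    T=np.array(c["world_from_camera"])
    return T[:3,3],T[:3,:3]@np.array([x[0],x[1],1])
def at_z(p,c,z):
    o,d=ray(p,c); return o+d*(z-o[2])/d[2]
def proj(P,c):
    K=np.array(c["K"]);T=np.array(c["world_from_camera"])
    q=T[:3,:3].T@(np.array(P)-T[:3,3]); x=q[:2]/q[2]; x=x*(1+c["k1"]*(x@x))
    return np.array([K[0,0]*x[0]+K[0,2],K[1,1]*x[1]+K[1,2]])
def save(c,n): cv2.imwrite("pics/"+n+".png",np.ascontiguousarray(c["img"][:,:,::-1]))
E
python3 - <<'E'
from h import *
s=manip.sense(); print({k:np.round(v,3) for k,v in s.items()}, manip.tips_ahead)
for n in ["scene","top"]:
    c=manip.snapshot(n); save(c,n+"0")
    print(n,np.round(c["world_from_camera"],3).tolist())
    for l in ["tin_a","tray","place_left","place_middle","place_right"]:
        for r in manip.pinpoint(l,c):
            p=r["point"]; print(l,np.round(p),round(r["score"],2),np.round(at_z(p,c,0.01 if l!="tray" else 0),3))
    for r in manip.regions_of("tin_a",c): print(r["rect"],r["score"])
E
```

```text
pics
{'t': np.float64(0.0), 'q': array([ 1.019,  0.528,  1.434, -0.   ,  1.181, -0.179]), 'qd': array([ 0.001, -0.   , -0.   ,  0.001,  0.002,  0.   ]), 'tau': array([-0.0000e+00, -4.4235e+01, -1.7802e+01, -0.0000e+00,  8.0000e-03,
       -0.0000e+00]), 'tcp_pos': array([0.227, 0.581, 0.234]), 'tool_rot': array([ 0.185,  0.983, -0.001, -0.   ]), 'force': array([ 0.311, -0.051,  0.977]), 'ft_torque': array([-0.002,  0.001,  0.02 ]), 'finger_gap': np.float64(1.001)} 0.025
scene [[-0.779, 0.485, -0.398, 1.073], [0.627, 0.616, -0.477, 0.652], [0.014, -0.621, -0.784, 1.064], [0.0, 0.0, 0.0, 1.0]]
tin_a [288. 243.] 0.93 [0.686 0.059 0.01 ]
tin_a [315. 268.] 0.89 [0.678 0.16  0.01 ]
tin_a [349. 233.] 0.84 [0.543 0.135 0.01 ]
tin_a [265. 225.] 0.72 [ 0.698 -0.022  0.01 ]
tin_a [307. 175.] 0.65 [ 0.506 -0.093  0.01 ]
tin_a [330. 209.] 0.6 [0.53  0.041 0.01 ]
tin_a [397. 206.] 0.58 [0.382 0.147 0.01 ]
tray [327. 204.] 0.65 [0.523 0.018 0.   ]
place_left [350. 234.] 0.73 [0.543 0.139 0.01 ]
place_left [309. 178.] 0.71 [ 0.507 -0.082  0.01 ]
place_middle [326. 206.] 0.89 [0.532 0.027 0.01 ]
plac
[... 370 characters left out ...]
 0.01 ]
tin_a [270. 263.] 0.83 [0.379 0.151 0.01 ]
tin_a [274. 204.] 0.82 [0.548 0.141 0.01 ]
tin_a [306. 159.] 0.78 [0.685 0.05  0.01 ]
tin_a [353. 218.] 0.71 [ 0.511 -0.086  0.01 ]
tin_a [270. 164.] 0.62 [0.669 0.157 0.01 ]
tin_a [339. 158.] 0.6 [ 0.689 -0.048  0.01 ]
tray [313. 211.] 0.72 [0.532 0.029 0.   ]
place_left [278. 204.] 0.58 [0.55  0.131 0.01 ]
place_middle [314. 212.] 0.96 [0.525 0.027 0.01 ]
place_right [353. 217.] 0.85 [ 0.512 -0.088  0.01 ]
[330.4, 140.3, 348.2, 168.2] 0.95
[302.3, 192.5, 325.5, 221.0] 0.92
[257.6, 145.6, 282.0, 171.1] 0.92
[255.3, 252.2, 281.1, 276.1] 0.84
[293.5, 139.9, 318.2, 166.8] 0.75
[345.1, 203.2, 367.2, 228.5] 0.65
[261.6, 187.9, 289.7, 215.5] 0.58
```

View pics/scene0.png

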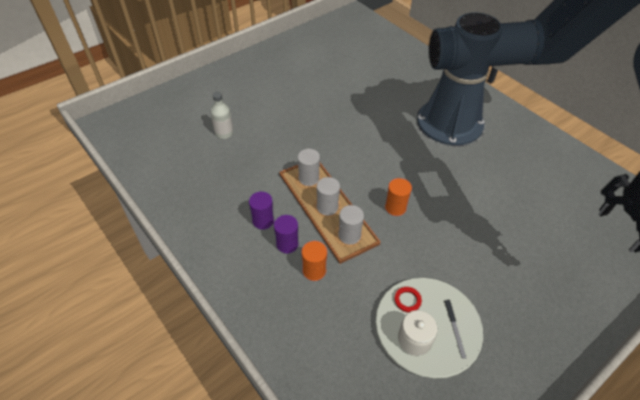

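View pics/top0.png

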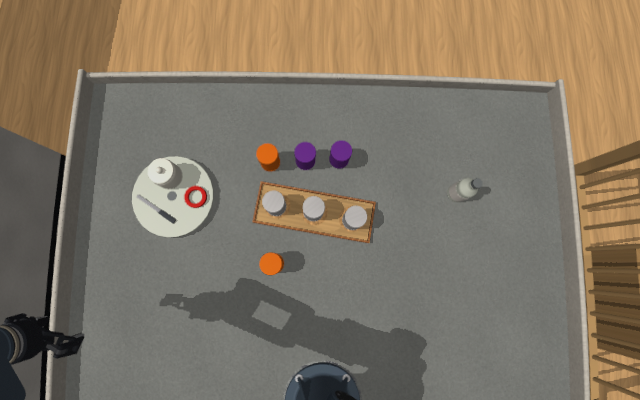

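```bash
python3 - <<'E'
import cv2
a=cv2.imread("pics/top0.png")[120:300,220:420]; cv2.imwrite("pics/topc.png",cv2.resize(a,None,fx=3.3,fy=3.3,interpolation=3)[:600])
a=cv2.imread("pics/scene0.png")[120:290,230:430]; cv2.imwrite("pics/scenec.png",cv2.resize(a,None,fx=3.5,fy=3.5,interpolation=3))
E
```

```text
(no output)
```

View pics/topc.png

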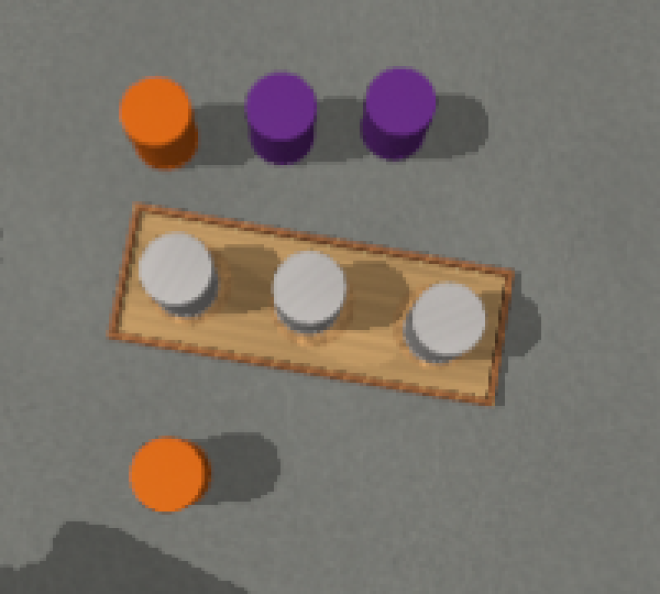

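View pics/scenec.png

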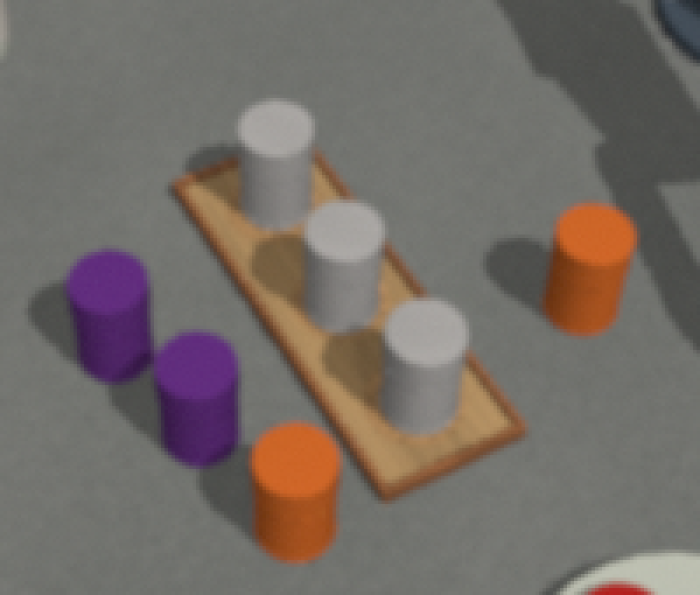

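The three plain grey tins on the tray (top view: left (274,202), middle (314,208), right (355,217)) match the description. The orange ones at (268,157) and (271,264) and the purple ones at (305,155) and (341,154) are look-alikes standing off the tray, and the crop confirms this. Next I'll measure the lid centres.

```bash
cat > tops.py <<'E'
from h import *
def tops(c,guess,z=0.10,R=0.030):
    # refine lid-centre: fit projected lid circle to bright grey mask
    img=c["img"].astype(int); mx=img.max(2); mn=img.min(2)
    m=((mx-mn)<22)&(mx>140)
    out=[]
    for g in guess:
        p=proj([g[0],g[1],z],c); 
        n,lab,st,cen=cv2.connectedComponentsWithStats(m.astype(np.uint8))
        ds=np.linalg.norm(cen-p,axis=1); ds[st[:,4]<60]=1e9; i=ds.argmin()
        ys,xs=np.where(lab==i)
        out.append((at_z(cen[i],c,z)[:2],st[i].tolist()))
    return out
E
python3 - <<'E'
from tops import *
for n in ["top","scene"]:
    c=manip.snapshot(n)
    img=c["img"].astype(int)
    for g in [(0.546,0.138),(0.53,0.030),(0.51,-0.086)]:
        p=proj([*g,0.1],c); x,y=p.round().astype(int); print(n,p.round(1),img[y,x],[img[y+k,x].tolist() for k in (9,12,14,18)])
    for r in tops(c,[(0.546,0.138),(0.53,0.030),(0.51,-0.086)]): print(r[0].round(4),r[1])
    # region bbox check via pinpoint
c=manip.snapshot("top")
# tray corners
for p in [(135,205),(514,270),(494,404),(109,339)]:
    print(at_z((p[0]/3.3+220,p[1]/3.3+120),c,0.016).round(3))
E
```

```text
top [272.5 200. ] [183 179 177] [[189, 185, 181], [127, 124, 122], [94, 92, 90], [183, 144, 94]]
top [313.  206.3] [181 177 174] [[187, 183, 179], [118, 115, 114], [101, 98, 97], [187, 142, 91]]
top [356.5 214.2] [182 177 174] [[185, 180, 177], [187, 181, 178], [88, 86, 84], [172, 136, 89]]
[0.5427 0.137 ] [262, 191, 22, 21, 362]
[0.5285 0.0294] [303, 196, 22, 22, 371]
[ 0.5047 -0.0831] [345, 206, 22, 21, 371]
scene [351.2 213.9] [167 164 161] [[165, 162, 159], [133, 130, 127], [131, 129, 127], [134, 131, 129]]
scene [328.3 184.6] [167 164 161] [[159, 155, 152], [133, 130, 128], [130, 127, 126], [131, 130, 127]]
scene [306.8 155.5] [166 163 159] [[155, 152, 150], [127, 125, 123], [129, 127, 124], [124, 121, 120]]
[0.5466 0.1416] [340, 205, 24, 21, 367]
[0.5332 0.0334] [316, 177, 24, 19, 325]
[ 0.5089 -0.0797] [298, 149, 22, 17, 283]
[0.612 0.182 0.016]
[ 0.558 -0.154  0.016]
[ 0.44  -0.134  0.016]
[0.493 0.201 0.016]
```

Call:
play_rows(steps=[[[-0.0457, -0.0296, 0, 0, 0, 0], [-0.0457, -0.0296, 0, 0, 0, 0], [-0.0457, -0.0296, 0, 0, 0, 0], [-0.0457, -0.0296, 0, 0, 0, 0], [-0.0457, -0.0296, 0, 0, 0, 0], [-0.0457, -0.0296, 0, 0, 0, 0], [-0.0457, -0.0296, 0, 0, 0, 0], [-0.0457, -0.0296, 0, 0, 0, 0], [-0.0457, -0.0296, 0, 0, 0, 0], [-0.0457, -0.0296, 0, 0, 0, 0]]], fingers=1, squeeze=60)

```text
t: 2.1
tcp_pos: [0.5464, 0.1384, 0.235]
tool_rot: [0.185, 0.983, 0.0, 0.0]
force: [1.3, 0.8, -0.8]
finger_gap: 1.001
```

Call:
play_rows(steps=[[[0, 0, 0, 0, 0, 9.8], [0, 0, 0, 0, 0, 9.8], [0, 0, 0, 0, 0, 9.8], [0, 0, 0, 0, 0, 9.8], [0, 0, 0, 0, 0, 9.8], [0, 0, 0, 0, 0, 9.8], [0, 0, 0, 0, 0, 9.8], [0, 0, 0, 0, 0, 9.7], [0, 0, 0, 0, 0, 0], [0, 0, 0, 0, 0, 0]]])

```text
t: 3.35
tcp_pos: [0.5454, 0.1399, 0.2348]
tool_rot: [0.763, 0.646, 0.0, 0.0]
force: [-0.4, 0.2, 0.2]
finger_gap: 1.0
```

```bash
cat >> h.py <<'E'
from scipy.spatial.transform import Rotation as Ro
def dlt(target):
    s=manip.sense(); R=Ro.from_quat(s["tool_rot"]).as_matrix()
    print("tcp",s["tcp_pos"].round(4) if hasattr(s["tcp_pos"],'round') else s["tcp_pos"],"gap",s["finger_gap"],"t",s["t"])
    print("axes\n",R.round(3)); print("tool delta",(R.T@(np.array(target)-np.array(s["tcp_pos"]))).round(4))
E
python3 - <<'E'
from tops import *
dlt([0.5447,0.139,0.235])
c=manip.snapshot("wrist"); save(c,"w1")
s=manip.sense();print(s["q"],s["force"])
for r in tops(c,[(0.546,0.138),(0.53,0.030)]): print(r[0].round(4),r[1])
E
```

```text
tcp [0.5454 0.1399 0.2348] gap 0.9998020607769158 t 3.35
axes
 [[ 0.165  0.986  0.   ]
 [ 0.986 -0.165  0.   ]
 [ 0.     0.    -1.   ]]
tool delta [-0.001  -0.0006 -0.0002]
[ 5.27535102e-02  4.44042850e-01  1.59007029e+00 -7.74675054e-06
  1.10745166e+00  2.19397417e-01] [-0.12886959 -0.01786587  0.0075407 ]
[0.5436 0.143 ] [289, 149, 64, 74, 3556]
[0.5254 0.0353] [0, 0, 640, 400, 91116]
```

View pics/w1.png

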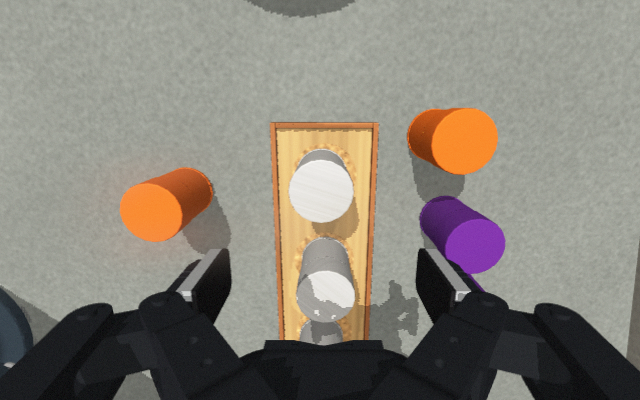

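```bash
python3 - <<'E'
from tops import *
c=manip.snapshot("wrist"); 
a=cv2.resize(c["img"][120:340,240:420,::-1],None,fx=2.7,fy=2.7,interpolation=3); cv2.imwrite("pics/w1c.png",a)
for p in [(321,190.5)]: print(at_z(p,c,0.1).round(4))
img=c["img"].astype(int)
print([img[r,321].sum()//3 for r in range(142,230,2)]); print([img[190,k].sum()//3 for k in range(282,360,2)])
print(proj([0.5447,0.139,0.1],c))
E
```

```text
[0.5435 0.1394 0.1   ]
[np.int64(183), np.int64(193), np.int64(191), np.int64(181), np.int64(157), np.int64(157), np.int64(158), np.int64(157), np.int64(165), np.int64(244), np.int64(233), np.int64(234), np.int64(235), np.int64(234), np.int64(233), np.int64(233), np.int64(234), np.int64(230), np.int64(228), np.int64(228), np.int64(230), np.int64(229), np.int64(231), np.int64(231), np.int64(224), np.int64(228), np.int64(225), np.int64(228), np.int64(231), np.int64(226), np.int64(228), np.int64(221), np.int64(225), np.int64(227), np.int64(225), np.int64(226), np.int64(227), np.int64(225), np.int64(223), np.int64(225), np.int64(207), np.int64(132), np.int64(130), np.int64(127)]
[np.int64(188), np.int64(190), np.int64(192), np.int64(194), np.int64(229), np.int64(230), np.int64(231), np.int64(233), np.int64(232), np.int64(231), np.int64(232), np.int64(229), np.int64(228), np.int64(229), np.int64(227), np.int64(227), np.int64(229), np.int64(227), np.int64(225), np.int64(223), np.int64(225), np.int64(227), np.int64(228), np.int64(230), np.int64(229), np.int64(227), np.int64(228), np.int64(229), np.int64(228), np.int64(227), np.int64(229), np.int64(229), np.int64(227), np.int64(227), np.int64(227), np.int64(218), np.int64(172), np.int64(189), np.int64(197)]
[322.4320755  190.71032406]
```

View pics/w1c.png

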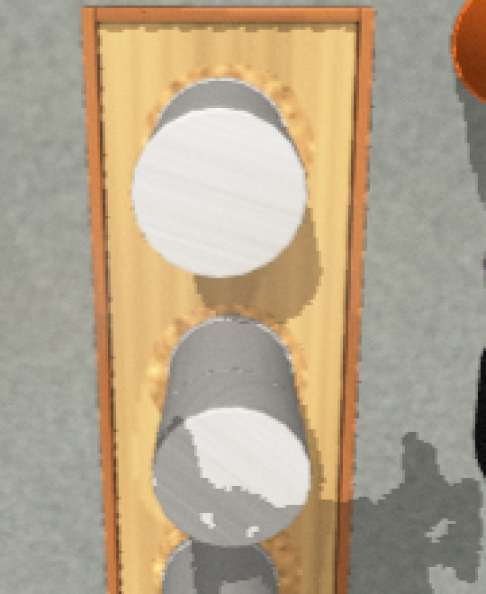

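Call:
play_rows(steps=[[[-0.0008, -0.0013, 0.025, 0, 0, 0], [0, 0, 0.03, 0, 0, 0], [0, 0, 0.03, 0, 0, 0], [0, 0, 0.03, 0, 0, 0], [0, 0, 0.02, 0, 0, 0], [0, 0, 0.014, 0, 0, 0], [0, 0, 0, 0, 0, 0], [0, 0, 0, 0, 0, 0]]])

```text
t: 4.45
tcp_pos: [0.5446, 0.1394, 0.0864]
tool_rot: [0.764, 0.645, 0.001, 0.0]
force: [-0.8, 0.4, 0.8]
finger_gap: 1.0
```

```bash
python3 - <<'E'
from h import *
dlt([0.544,0.1393,0.086]); print(manip.sense()["force"])
c=manip.snapshot("wrist"); save(c,"w2")
E
```

```text
tcp [0.5446 0.1394 0.0864] gap 1.0000242007633915 t 4.45
axes
 [[ 0.168  0.986  0.001]
 [ 0.986 -0.168  0.   ]
 [ 0.     0.001 -1.   ]]
tool delta [-0.0002 -0.0006  0.0004]
[-0.84909346  0.38877697  0.79083934]
```

View pics/w2.png

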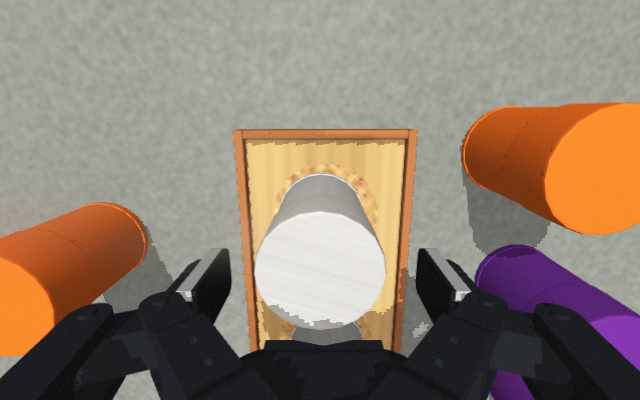

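The lid sits between the pads, from x=256 to 386 px with pads at about 230 and 418 px, so I'll close.

Call:
play_rows(steps=[[[0, 0, 0, 0, 0, 0], [0, 0, 0, 0, 0, 0], [0, 0, 0, 0, 0, 0], [0, 0, 0, 0, 0, 0], [0, 0, 0, 0, 0, 0], [0, 0, 0, 0, 0, 0], [0, 0, 0, 0, 0, 0], [0, 0, 0, 0, 0, 0]]], fingers=0, squeeze=60)

```text
t: 5.5
tcp_pos: [0.544, 0.1395, 0.087]
tool_rot: [0.764, 0.645, 0.0, 0.0]
force: [-2.1, -0.6, 6.3]
finger_gap: 0.676
```

```bash
python3 - <<'E'
from h import *
dlt([0.544,0.1393,0.086]); print(manip.sense()["force"])
E
```

```text
tcp [0.544  0.1395 0.087 ] gap 0.6760613413387875 t 5.5
axes
 [[ 0.168  0.986  0.001]
 [ 0.986 -0.168  0.   ]
 [ 0.     0.001 -1.   ]]
tool delta [-0.0002  0.0001  0.001 ]
[-2.08003356 -0.63269489  6.32920127]
```

Gripped, with gap 0.676 (about 58–60 mm). I'll lift 50 mm and hold to read the weight.

Call:
play_rows(steps=[[[0, 0, -0.006, 0, 0, 0], [0, 0, -0.011, 0, 0, 0], [0, 0, -0.015, 0, 0, 0], [0, 0, -0.012, 0, 0, 0], [0, 0, -0.006, 0, 0, 0], [0, 0, 0, 0, 0, 0], [0, 0, 0, 0, 0, 0], [0, 0, 0, 0, 0, 0], [0, 0, 0, 0, 0, 0], [0, 0, 0, 0, 0, 0]]])

```text
t: 6.75
tcp_pos: [0.5439, 0.1394, 0.1355]
tool_rot: [0.764, 0.645, -0.0, -0.0]
force: [-0.5, 0.2, -4.6]
finger_gap: 0.675
```

```bash
cat >> h.py <<'E'
def heft(n):
    f=[];t=[]
    for i in range(4):
        c=manip.snapshot("scene" if i<3 else "wrist"); s=manip.sense(); f.append(s["force"]); t.append(s["ft_torque"])
        if i>=2: save(c,n+str(i))
    print("force",np.round(f,2).tolist(),"mean",np.mean(f,0).round(2),"torque",np.mean(t,0).round(3),"tau",np.round(s["tau"],2),"gap",s["finger_gap"],s["tcp_pos"],s["t"])
E
python3 - <<'E'
from h import *
heft("L")
a=cv2.imread("pics/L2.png")[100:300,200:440]; cv2.imwrite("pics/L2c.png",cv2.resize(a,None,fx=3,fy=3,interpolation=3))
E
```

```text
force [[0.54, 0.66, -4.65], [0.61, 0.03, -5.39], [-1.04, -0.41, -5.47], [-0.46, -0.47, -5.43]] mean [-0.09 -0.05 -5.24] torque [ 0.034 -0.044 -0.013] tau [-0.000e+00 -4.404e+01 -1.388e+01 -1.000e-02  1.000e-02 -0.000e+00] gap 0.6763883450517929 [0.54397014 0.13936923 0.13565914] 6.95
```

View pics/L2c.png

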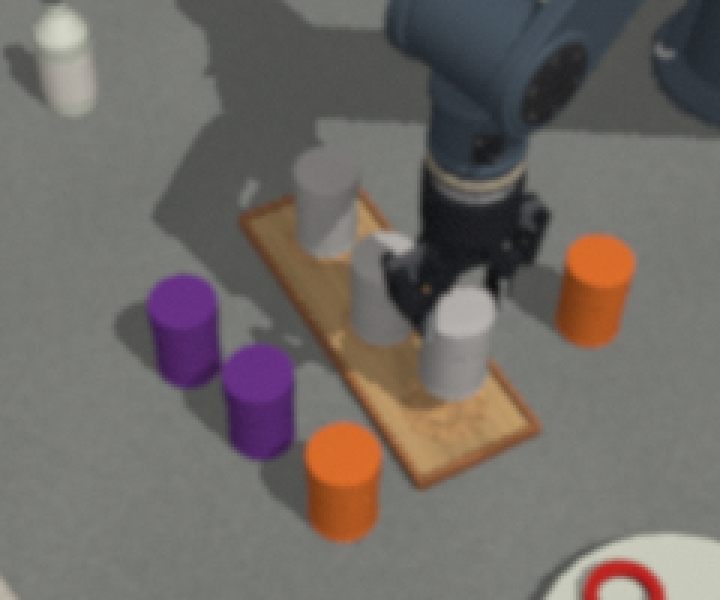

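The left tin is lifted and upright (centre about (460,345) in the crop) and weighs about 5.2 N, or 0.53 kg. I'll set it back.

Call:
play_rows(steps=[[[0, 0, 0.007, 0, 0, 0], [0, 0, 0.012, 0, 0, 0], [0, 0, 0.012, 0, 0, 0], [0, 0, 0.008, 0, 0, 0], [0, 0, 0.004, 0, 0, 0], [0, 0, 0.003, 0, 0, 0], [0, 0, 0.003, 0, 0, 0], [0, 0, 0.0005, 0, 0, 0], [0, 0, 0, 0, 0, 0], [0, 0, 0, 0, 0, 0]]])

```text
t: 8.2
tcp_pos: [0.5443, 0.1395, 0.087]
tool_rot: [0.764, 0.645, 0.0, 0.0]
force: [-2.3, -0.7, 5.2]
finger_gap: 0.675
```

```bash
python3 - <<'E'
from h import *
s=manip.sense(); print(s["tcp_pos"],s["force"],s["t"])
E
```

```text
[0.54426198 0.13946426 0.08701889] [-2.34256412 -0.67124227  5.22959572] 8.2
```

Call:
play_rows(steps=[[[0, 0, 0, 0, 0, 0], [0, 0, 0, 0, 0, 0], [0, 0, 0, 0, 0, 0], [0, 0, 0, 0, 0, 0], [0, 0, 0, 0, 0, 0], [0, 0, 0, 0, 0, 0]]], fingers=1)

```text
t: 8.95
tcp_pos: [0.544, 0.1394, 0.0862]
tool_rot: [0.764, 0.645, 0.0, 0.0]
force: [-0.2, -0.3, -0.7]
finger_gap: 0.999
```

Call:
play_rows(steps=[[[0, 0, -0.01, 0, 0, 0], [0, 0, -0.03, 0, 0, 0], [0, 0, -0.04, 0, 0, 0], [0, 0, -0.04, 0, 0, 0], [-0.02, 0, -0.03, 0, 0, 0], [-0.03, 0.0, 0, 0, 0, 0], [-0.03, 0.0, 0, 0, 0, 0], [-0.028, 0.0, 0, 0, 0, 0], [0, 0, 0, 0, 0, 0], [0, 0, 0, 0, 0, 0]]])

```text
t: 10.2
tcp_pos: [0.526, 0.0332, 0.2367]
tool_rot: [0.764, 0.645, 0.0, 0.0]
force: [-0.2, 0.2, 0.3]
finger_gap: 1.0
```

```bash
python3 - <<'E'
from tops import *
dlt([0.531,0.0314,0.086]); print(manip.sense()["force"])
c=manip.snapshot("wrist"); save(c,"w3")
for P in [[0.544,0.1395,.1],[0.531,0.0314,0.1]]: print(proj(P,c))
for n in ["top","scene"]:
    c=manip.snapshot(n); save(c,n+"3")
    for r in tops(c,[(0.5427,0.137),(0.531,0.03),(0.507,-0.082)]): print(n,r[0].round(4),r[1])
E
```

```text
tcp [0.526  0.0332 0.2367] gap 0.9999951230272259 t 10.2
axes
 [[ 0.168  0.986  0.001]
 [ 0.986 -0.168  0.   ]
 [ 0.     0.001 -1.   ]]
tool delta [-0.001   0.0052  0.1507]
[-0.20829515  0.15682154  0.28044937]
[322.77809729  61.49005118]
[328.74369739 190.20971038]
top [0.5178 0.0106] [315, 205, 10, 13, 64]
top [0.5178 0.0106] [315, 205, 10, 13, 64]
top [ 0.5045 -0.089 ] [350, 206, 17, 21, 280]
scene [0.5538 0.1521] [340, 205, 24, 39, 489]
scene [0.538 0.04 ] [309, 177, 31, 34, 414]
scene [ 0.5219 -0.0632] [299, 157, 18, 20, 151]
```

View pics/w3.png

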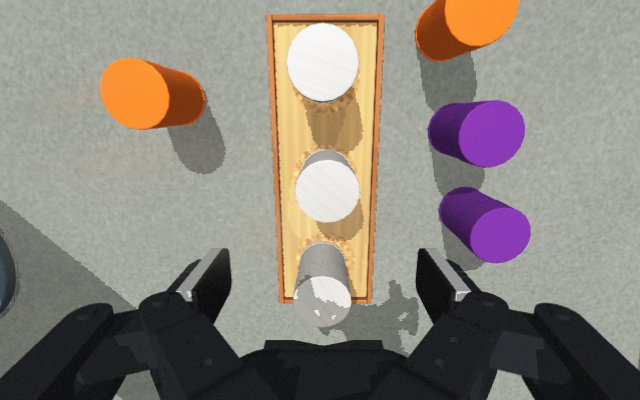

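View pics/scene3.png

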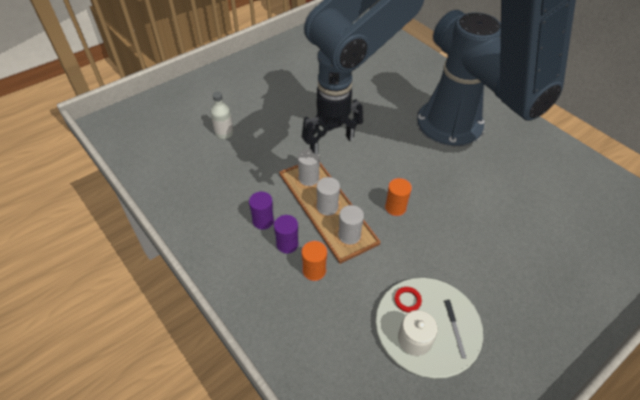

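The left tin is back upright on its place ((351,225) scene, (323,62) wrist). The middle lid at (327.5,190) wrist agrees with the estimate within 1 mm. I'll descend on it.

Call:
play_rows(steps=[[[-0.001, 0.0045, 0.0255, 0, 0, 0], [0, 0, 0.03, 0, 0, 0], [0, 0, 0.03, 0, 0, 0], [0, 0, 0.03, 0, 0, 0], [0, 0, 0.021, 0, 0, 0], [0, 0, 0.014, 0, 0, 0], [0, 0, 0, 0, 0, 0], [0, 0, 0, 0, 0, 0]]])

```text
t: 11.35
tcp_pos: [0.5308, 0.0313, 0.0863]
tool_rot: [0.764, 0.645, 0.0, 0.001]
force: [0.2, -0.4, -0.2]
finger_gap: 1.0
```

```bash
python3 - <<'E'
from h import *
dlt([0.530,0.0316,0.086]); print(manip.sense()["force"])
c=manip.snapshot("wrist"); save(c,"w4")
E
```

```text
tcp [0.5308 0.0313 0.0863] gap 0.9996831205415783 t 11.35
axes
 [[ 0.167  0.986  0.001]
 [ 0.986 -0.167 -0.   ]
 [ 0.     0.001 -1.   ]]
tool delta [ 0.0002 -0.0008  0.0003]
[ 0.20305748 -0.40953898 -0.23358685]
```

View pics/w4.png

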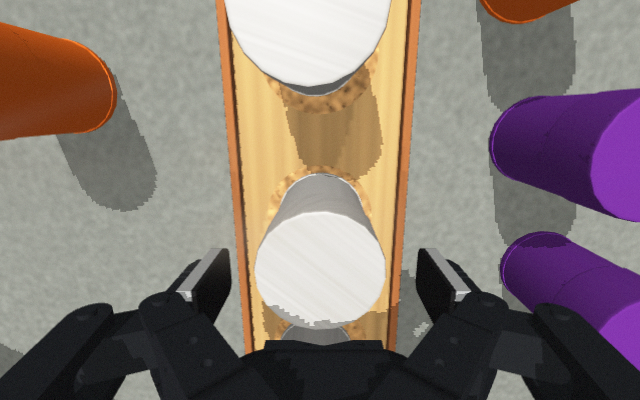

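The lid is centred again (256–386 px, pads at 230 and 418 px). I'll close, then lift 50 mm.

Call:
play_rows(steps=[[[0, 0, 0, 0, 0, 0], [0, 0, 0, 0, 0, 0], [0, 0, 0, 0, 0, 0], [0, 0, 0, 0, 0, 0], [0, 0, 0, 0, 0, 0], [0, 0, 0, 0, 0, 0], [0, 0, 0, 0, 0, 0], [0, 0, 0, 0, 0, 0]]], fingers=0, squeeze=60)

```text
t: 12.4
tcp_pos: [0.5303, 0.0312, 0.087]
tool_rot: [0.764, 0.645, 0.0, 0.0]
force: [-1.7, 0.9, 6.6]
finger_gap: 0.677
```

Call:
play_rows(steps=[[[0, 0, -0.006, 0, 0, 0], [0, 0, -0.011, 0, 0, 0], [0, 0, -0.015, 0, 0, 0], [0, 0, -0.012, 0, 0, 0], [0, 0, -0.006, 0, 0, 0], [0, 0, 0, 0, 0, 0], [0, 0, 0, 0, 0, 0], [0, 0, 0, 0, 0, 0], [0, 0, 0, 0, 0, 0], [0, 0, 0, 0, 0, 0]]])

```text
t: 13.65
tcp_pos: [0.5301, 0.0312, 0.1355]
tool_rot: [0.764, 0.645, -0.0, -0.0]
force: [0.2, -0.1, -1.6]
finger_gap: 0.676
```

```bash
python3 - <<'E'
from h import *
heft("M")
a=cv2.imread("pics/M2.png")[100:300,200:440]; cv2.imwrite("pics/M2c.png",cv2.resize(a,None,fx=3,fy=3,interpolation=3))
E
```

```text
force [[0.08, -0.31, -1.84], [-0.03, 0.36, -1.85], [-0.9, -0.11, -2.07], [0.48, 0.02, -1.79]] mean [-0.09 -0.01 -1.89] torque [-0.002  0.02  -0.017] tau [ -0.   -40.27 -12.39  -0.     0.     0.  ] gap 0.6752064663505505 [0.53012245 0.03115049 0.13567056] 13.85
```

View pics/M2c.png

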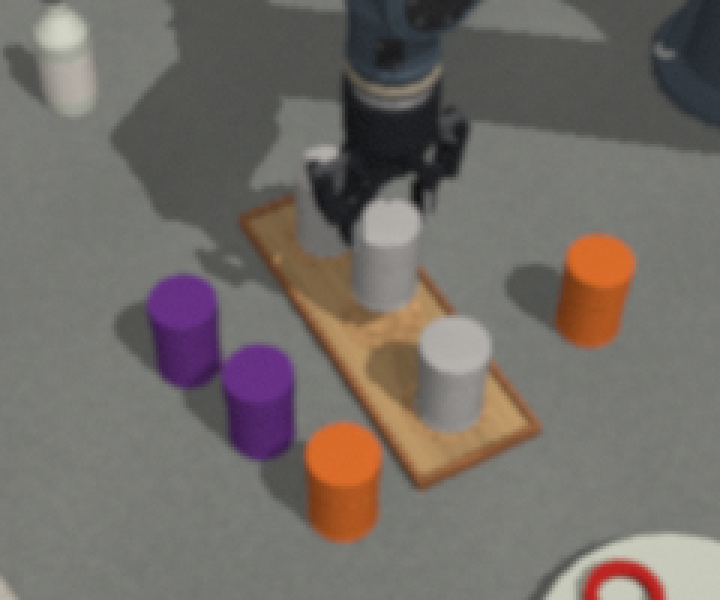

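The middle tin is upright in the air at about (387,255) in the crop and weighs about 1.9 N, or 0.19 kg, so it's light. I'll set it back.

Call:
play_rows(steps=[[[0, 0, 0.007, 0, 0, 0], [0, 0, 0.012, 0, 0, 0], [0, 0, 0.012, 0, 0, 0], [0, 0, 0.008, 0, 0, 0], [0, 0, 0.004, 0, 0, 0], [0, 0, 0.003, 0, 0, 0], [0, 0, 0.003, 0, 0, 0], [0, 0, 0.0005, 0, 0, 0], [0, 0, 0, 0, 0, 0], [0, 0, 0, 0, 0, 0]]])

```text
t: 15.1
tcp_pos: [0.5304, 0.0312, 0.087]
tool_rot: [0.764, 0.645, 0.0, 0.0]
force: [-1.8, 0.1, 6.1]
finger_gap: 0.672
```

Call:
play_rows(steps=[[[0, 0, 0, 0, 0, 0], [0, 0, 0, 0, 0, 0], [0, 0, 0, 0, 0, 0], [0, 0, 0, 0, 0, 0], [0, 0, 0, 0, 0, 0], [0, 0, 0, 0, 0, 0]]], fingers=1)

```text
t: 15.85
tcp_pos: [0.5301, 0.0312, 0.0862]
tool_rot: [0.764, 0.645, -0.0, -0.0]
force: [0.4, 0.3, -0.5]
finger_gap: 1.002
```

Call:
play_rows(steps=[[[0, 0, -0.01, 0, 0, 0], [0, 0, -0.03, 0, 0, 0], [0, 0, -0.04, 0, 0, 0], [0, 0, -0.04, 0, 0, 0], [-0.02, 0, -0.03, 0, 0, 0], [-0.03, 0.0, 0, 0, 0, 0], [-0.033, 0.0, 0, 0, 0, 0], [-0.03, -0.004, 0, 0, 0, 0], [0, 0, 0, 0, 0, 0], [0, 0, 0, 0, 0, 0]]])

```text
t: 17.1
tcp_pos: [0.5072, -0.0791, 0.2366]
tool_rot: [0.764, 0.645, 0.0, 0.0]
force: [0.2, 0.5, -0.1]
finger_gap: 1.004
```

```bash
python3 - <<'E'
from tops import *
dlt([0.507,-0.0814,0.086]); print(manip.sense()["force"])
c=manip.snapshot("wrist"); save(c,"w5")
for P in [[0.530,0.0312,.1],[0.507,-0.0814,0.1]]: print(proj(P,c))
c=manip.snapshot("scene"); save(c,"scene5")
E
```

```text
tcp [ 0.5072 -0.0791  0.2366] gap 1.0042296423863497 t 17.1
axes
 [[ 0.168  0.986  0.   ]
 [ 0.986 -0.168  0.   ]
 [ 0.     0.    -1.   ]]
tool delta [-2.300e-03  1.000e-04  1.506e-01]
[ 0.20296547  0.4587784  -0.11046781]
[327.66841371  55.03012138]
[323.15816996 191.57452259]
```

View pics/w5.png

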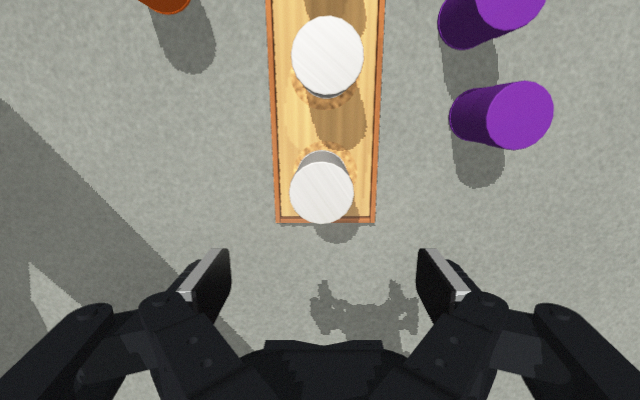

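View pics/scene5.png

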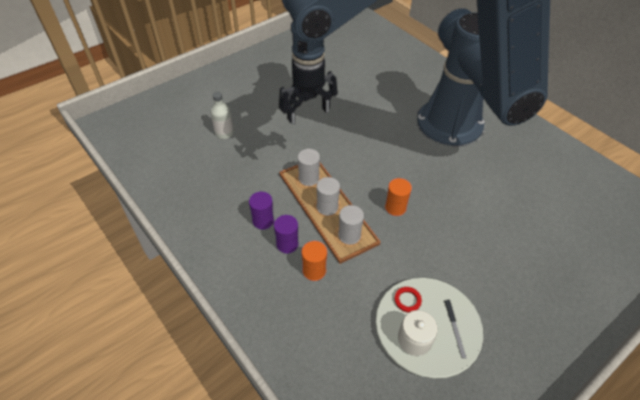

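The middle tin is back ((327,55) wrist, on its cork). The right lid at (321.5,191.5) is within 1 mm of the estimate.

Call:
play_rows(steps=[[[-0.0023, -0.0007, 0.0255, 0, 0, 0], [0, 0, 0.03, 0, 0, 0], [0, 0, 0.03, 0, 0, 0], [0, 0, 0.03, 0, 0, 0], [0, 0, 0.021, 0, 0, 0], [0, 0, 0.014, 0, 0, 0], [0, 0, 0, 0, 0, 0], [0, 0, 0, 0, 0, 0]]])

```text
t: 18.2
tcp_pos: [0.5068, -0.0817, 0.0863]
tool_rot: [0.764, 0.645, 0.0, 0.001]
force: [0.5, -0.1, -0.5]
finger_gap: 0.999
```

```bash
python3 - <<'E'
from h import *
dlt([0.507,-0.0814,0.086]); print(manip.sense()["force"])
c=manip.snapshot("wrist"); save(c,"w6")
E
```

```text
tcp [ 0.5068 -0.0817  0.0863] gap 0.9992270947774557 t 18.2
axes
 [[ 0.167  0.986  0.001]
 [ 0.986 -0.167 -0.   ]
 [-0.     0.001 -1.   ]]
tool delta [0.0003 0.0002 0.0003]
[ 0.53711573 -0.12797739 -0.48748122]
```

View pics/w6.png

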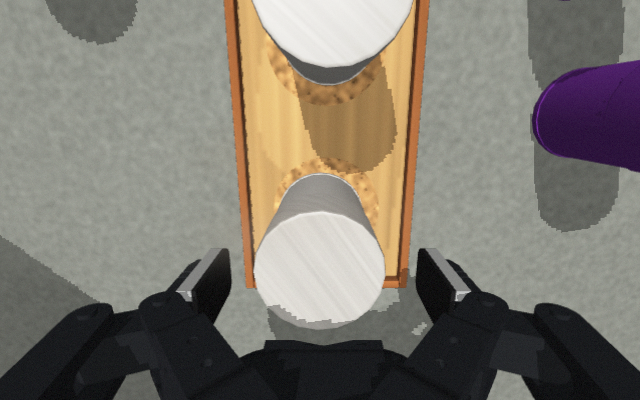

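The right lid is centred between the pads (255–386 px). I'll close and lift.

Call:
play_rows(steps=[[[0, 0, 0, 0, 0, 0], [0, 0, 0, 0, 0, 0], [0, 0, 0, 0, 0, 0], [0, 0, 0, 0, 0, 0], [0, 0, 0, 0, 0, 0], [0, 0, 0, 0, 0, 0], [0, 0, 0, 0, 0, 0], [0, 0, 0, 0, 0, 0]]], fingers=0, squeeze=60)

```text
t: 19.25
tcp_pos: [0.5063, -0.0818, 0.0869]
tool_rot: [0.764, 0.645, 0.0, 0.0]
force: [-1.3, 0.6, 6.1]
finger_gap: 0.679
```

Call:
play_rows(steps=[[[0, 0, -0.006, 0, 0, 0], [0, 0, -0.011, 0, 0, 0], [0, 0, -0.015, 0, 0, 0], [0, 0, -0.012, 0, 0, 0], [0, 0, -0.006, 0, 0, 0], [0, 0, 0, 0, 0, 0], [0, 0, 0, 0, 0, 0], [0, 0, 0, 0, 0, 0], [0, 0, 0, 0, 0, 0], [0, 0, 0, 0, 0, 0]]])

```text
t: 20.5
tcp_pos: [0.5061, -0.0817, 0.1355]
tool_rot: [0.764, 0.645, -0.0, -0.0]
force: [-0.2, -0.0, -1.5]
finger_gap: 0.676
```

```bash
python3 - <<'E'
from h import *
heft("R")
a=cv2.imread("pics/R2.png")[100:300,200:440]; cv2.imwrite("pics/R2c.png",cv2.resize(a,None,fx=3,fy=3,interpolation=3))
E
```

```text
force [[-0.29, -0.58, -1.68], [-0.46, 0.17, -1.15], [0.71, -0.27, -2.72], [-0.61, -0.22, -2.07]] mean [-0.16 -0.22 -1.91] torque [ 0.009 -0.006  0.004] tau [ -0.   -38.57 -11.73  -0.     0.     0.  ] gap 0.6739514243992247 [ 0.50615045 -0.08170254  0.13568002] 20.7
```

View pics/R2c.png

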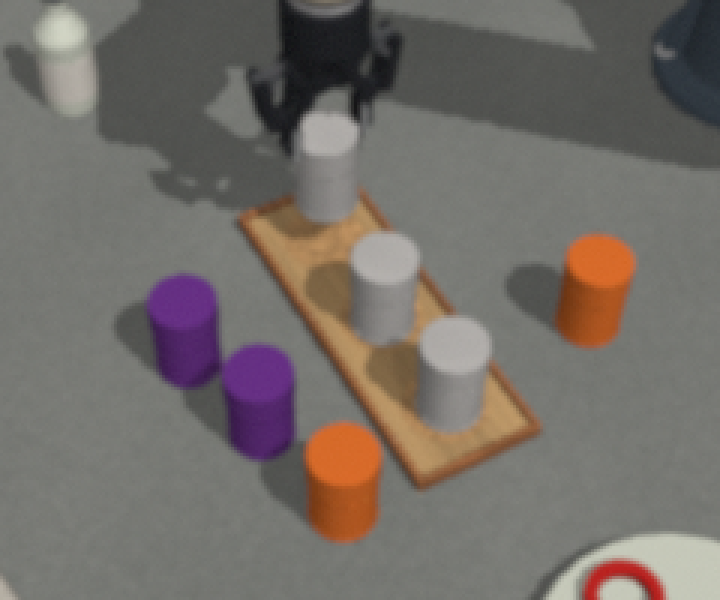

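The right tin, upright at about (327,167) in the crop, weighs about 1.9 N, or 0.2 kg. The left tin is the heaviest. I'll set the right one back and return to the left.

Call:
play_rows(steps=[[[0, 0, 0.007, 0, 0, 0], [0, 0, 0.012, 0, 0, 0], [0, 0, 0.012, 0, 0, 0], [0, 0, 0.008, 0, 0, 0], [0, 0, 0.004, 0, 0, 0], [0, 0, 0.003, 0, 0, 0], [0, 0, 0.003, 0, 0, 0], [0, 0, 0.0005, 0, 0, 0], [0, 0, 0, 0, 0, 0], [0, 0, 0, 0, 0, 0]]])

```text
t: 21.95
tcp_pos: [0.5063, -0.0818, 0.087]
tool_rot: [0.764, 0.645, 0.0, 0.0]
force: [-1.8, 0.0, 6.5]
finger_gap: 0.677
```

Call:
play_rows(steps=[[[0, 0, 0, 0, 0, 0], [0, 0, 0, 0, 0, 0], [0, 0, 0, 0, 0, 0], [0, 0, 0, 0, 0, 0], [0, 0, 0, 0, 0, 0], [0, 0, 0, 0, 0, 0]]], fingers=1)

```text
t: 22.7
tcp_pos: [0.5062, -0.0817, 0.0862]
tool_rot: [0.764, 0.645, 0.0, 0.0]
force: [0.6, -0.5, -0.1]
finger_gap: 1.001
```

Call:
play_rows(steps=[[[0, 0, -0.01, 0, 0, 0], [0, 0, -0.03, 0, 0, 0], [0, 0, -0.04, 0, 0, 0], [0, 0, -0.04, 0, 0, 0], [0.025, 0, -0.03, 0, 0, 0], [0.05, 0, 0, 0, 0, 0], [0.06, 0, 0, 0, 0, 0], [0.05, 0, 0, 0, 0, 0], [0.03, 0, 0, 0, 0, 0], [0.009, 0, 0, 0, 0, 0]]])

```text
t: 23.95
tcp_pos: [0.5436, 0.1407, 0.2368]
tool_rot: [0.763, 0.646, 0.0, 0.0]
force: [-0.4, -0.8, 0.3]
finger_gap: 0.999
```

Call:
play_rows(steps=[[[0, 0, 0, 0, 0, 0], [0, 0, 0, 0, 0, 0]]])

```text
t: 24.2
tcp_pos: [0.5436, 0.1378, 0.2363]
tool_rot: [0.765, 0.645, -0.0, 0.0]
force: [-0.5, 0.1, -0.1]
finger_gap: 1.001
```

```bash
python3 - <<'E'
from tops import *
dlt([0.544,0.1394,0.086]); print(manip.sense()["force"])
c=manip.snapshot("wrist"); save(c,"w7")
print(proj([0.544,0.1394,0.1],c))
c=manip.snapshot("scene"); save(c,"scene7")
E
```

```text
tcp [0.5436 0.1378 0.2363] gap 1.0005415979069359 t 24.2
axes
 [[ 0.169  0.986 -0.   ]
 [ 0.986 -0.169 -0.001]
 [-0.001 -0.    -1.   ]]
tool delta [0.0017 0.0002 0.1503]
[-0.48118988  0.11974916 -0.09584266]
[323.26046641 187.39221195]
```

View pics/w7.png

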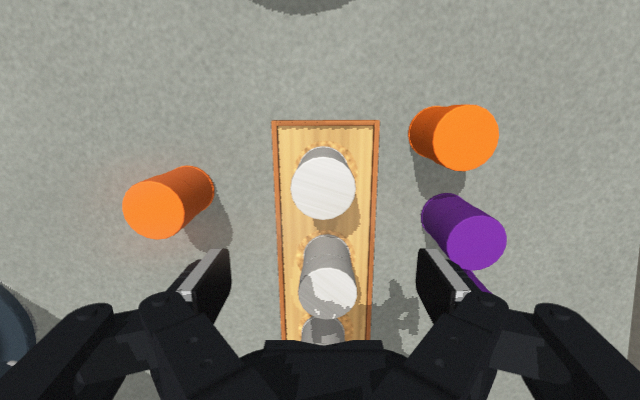

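View pics/scene7.png

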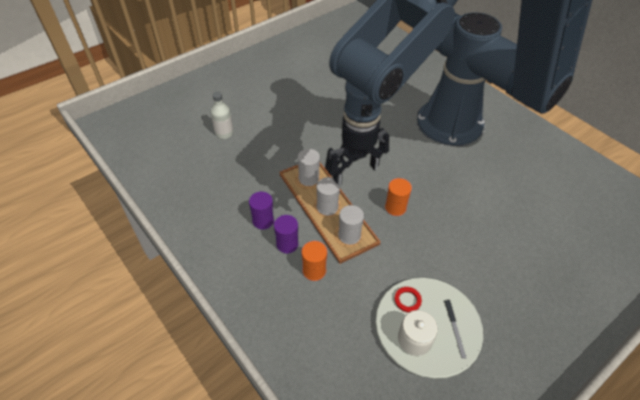

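All three tins stand upright on their places, and the left lid at (323,188) is where expected. I'll descend and grip it.

Call:
play_rows(steps=[[[0.001, 0.0, 0.0255, 0, 0, 0], [0, 0, 0.03, 0, 0, 0], [0, 0, 0.03, 0, 0, 0], [0, 0, 0.03, 0, 0, 0], [0, 0, 0.021, 0, 0, 0], [0, 0, 0.014, 0, 0, 0], [0, 0, 0, 0, 0, 0], [0, 0, 0, 0, 0, 0]]])

```text
t: 25.3
tcp_pos: [0.5446, 0.1399, 0.0864]
tool_rot: [0.764, 0.645, 0.001, 0.0]
force: [0.0, -0.2, 0.1]
finger_gap: 1.0
```

```bash
python3 - <<'E'
from h import *
dlt([0.544,0.1394,0.086]); print(manip.sense()["force"])
E
```

```text
tcp [0.5446 0.1399 0.0864] gap 1.0003366844310866 t 25.3
axes
 [[ 0.168  0.986  0.001]
 [ 0.986 -0.168  0.   ]
 [ 0.     0.001 -1.   ]]
tool delta [-0.0006 -0.0005  0.0004]
[ 0.03770167 -0.16292118  0.05176492]
```

Call:
play_rows(steps=[[[0, 0, 0, 0, 0, 0], [0, 0, 0, 0, 0, 0], [0, 0, 0, 0, 0, 0], [0, 0, 0, 0, 0, 0], [0, 0, 0, 0, 0, 0], [0, 0, 0, 0, 0, 0], [0, 0, 0, 0, 0, 0], [0, 0, 0, 0, 0, 0]]], fingers=0, squeeze=60)

```text
t: 26.3
tcp_pos: [0.5441, 0.1403, 0.0871]
tool_rot: [0.764, 0.645, 0.001, 0.0]
force: [-2.5, 0.2, 4.3]
finger_gap: 0.677
```

Call:
play_rows(steps=[[[0, 0, -0.006, 0, 0, 0], [0, 0, -0.012, 0, 0, 0], [0, 0, -0.02, 0, 0, 0], [0, 0, -0.028, 0, 0, 0], [0, 0, -0.03, 0, 0, 0], [0, 0, -0.03, 0, 0, 0], [0, 0, -0.03, 0, 0, 0], [0, 0, -0.026, 0, 0, 0], [0, 0, -0.018, 0, 0, 0], [0, 0, -0.01, 0, 0, 0]]])

```text
t: 27.55
tcp_pos: [0.5436, 0.1401, 0.2968]
tool_rot: [0.764, 0.645, 0.0, 0.0]
force: [-0.3, 0.6, -4.3]
finger_gap: 0.675
```

Call:
play_rows(steps=[[[0, 0, 0, 0, 0, 0], [0, 0, 0, 0, 0, 0], [0, 0, 0, 0, 0, 0], [0, 0, 0, 0, 0, 0], [0, 0, 0, 0, 0, 0], [0, 0, 0, 0, 0, 0], [0, 0, 0, 0, 0, 0], [0, 0, 0, 0, 0, 0]]])

```text
t: 28.55
tcp_pos: [0.5439, 0.1401, 0.2957]
tool_rot: [0.764, 0.645, -0.0, 0.0]
force: [0.2, -0.2, -4.7]
finger_gap: 0.675
```

```bash
python3 - <<'E'
from h import *
heft("F"); dlt([0.544,0.1394,0.29]); print(manip.sense()["qd"])
a=cv2.imread("pics/F2.png")[100:300,200:440]; cv2.imwrite("pics/F2c.png",cv2.resize(a,None,fx=3,fy=3,interpolation=3))
E
```

```text
force [[0.79, -1.0, -4.3], [0.44, 0.3, -4.74], [-0.34, 0.57, -4.36], [0.61, -0.42, -4.64]] mean [ 0.38 -0.14 -4.51] torque [ 0.011  0.015 -0.   ] tau [ 0.000e+00 -4.054e+01 -2.034e+01 -1.000e-02  0.000e+00 -0.000e+00] gap 0.676313355150523 [0.54392193 0.14010151 0.29574786] 28.75
tcp [0.5439 0.1401 0.2957] gap 0.676313355150523 t 28.75
axes
 [[ 0.168  0.986  0.   ]
 [ 0.986 -0.168  0.   ]
 [ 0.     0.    -1.   ]]
tool delta [-0.0007  0.0002  0.0057]
[-2.50522912e-03 -2.41639209e-04  3.98804047e-04 -1.68864561e-05
 -5.95958627e-04  7.50707099e-04]
```

View pics/F2c.png

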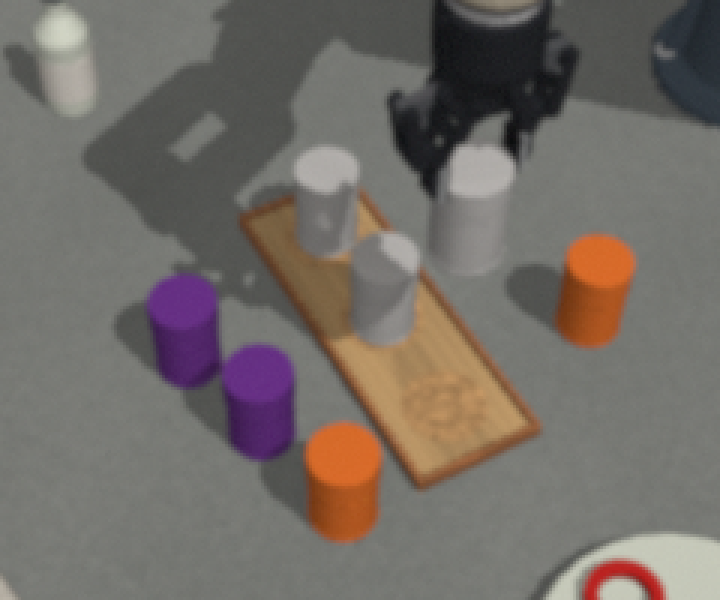

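View pics/F3.png

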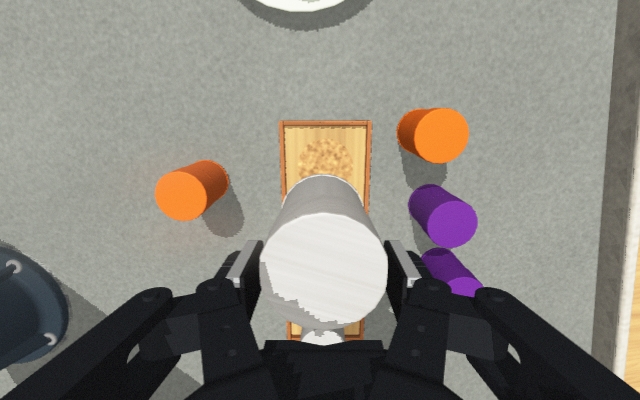

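The tin is held upright about 22 cm up ((472,210) in the crop). The left cork is empty, the other two tins are upright on theirs, and the arm is still. I'll hand the job in.

```bash
python3 -c "
from station import manip
print(manip.sign_off())"
```

```text
the job is handed in; nothing more can be done
None
```

I lifted each tin about 5 cm in order, left to right, and set each one back upright on its place. The left tin was the heaviest, so I picked it up again and handed the job in while holding it up, at about 29 s of the 72 s allowed.

| Tin | Measured weight |
|---|---|
| Left | about 5.2 N, roughly 0.5 kg |
| Middle | about 1.9 N, roughly 0.2 kg |
| Right | about 1.9 N, roughly 0.2 kg |

- **Final hold:** the left tin is upright and still, gripped at 60 N, with its underside about 22 cm above the changing surface.
- **Other tins and neighbours:** the last pictures show the middle and right tins upright on their corks. The arm never went near the jar, nail file, teether, lotion bottle or the purple and orange look-alikes, and they looked unmoved in the pictures that showed them.
- **Readings that disagreed:** the left tin read 5.2 N on the first lift and 4.5 N on the final one. That is sensor noise, and small against the gap of about 3 N to the others. The top and scene cameras differed by about 4 mm on the lid positions, so I averaged them and checked against the wrist camera before each grasp.
- **Forces:** the force readings between moves stayed under 7 N.

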